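# Lock up the pesticide drawer

## Robot

A 6-joint arm with a two-finger parallel gripper is mounted at the origin on the work surface. World frame = base frame: x ahead of the robot, y to its left, z up, the work surface at z = 0. Lengths are in m, angles in rad, forces in N, time in s.
With the tool pointing down it reaches from about 0.25 to 0.85 m from the base axis. Payload 12.5 kg.
Tool frame: the origin (TCP) lies on the mounting face of the last link; the fingertips stand 186 mm ahead of it and the grasp point (between the pads) lies 167 mm ahead of it; z points along the fingers, y is the line along which they close (so a half turn about z gives the same grasp; the last joint's range is limited). The gripper opens to 93 mm and grips with 3 to 60 N. Pads are 15 mm wide; open, the fingers measure 128 mm over their backs; the gripper's body (75 mm by 188 mm) begins 65 mm behind the grasp point.
Start: joints at [1.053, 0.351, 1.652, -0, 1.139, -0.085], TCP at [0.231, 0.499, 0.405] pointing down, gripper open.
Joint ranges: [-2.75, 2.75], [-0.79, 2.1], [0.01, 2.65], [-1.57, 4.71], [0.07, 3.14], [-2.87, 2.87]. Speed limits (rad/s): [2.22, 2.22, 2.79, 3.14, 3.14, 3.14].

## Interface

Orientations are given as a rotation vector (axis times angle).
In Python, from bench import * gives the robot as it stands. The module is installed in compiled form; this text tells all that it offers.
- The arm moves only by the shell command python3 -m crank 'ROWS' [FORCE]. ROWS is a JSON object of lists of equal length, an entry for each row: "offset": the shift along the tool's x, y, z in cm, a list of three; "rot": the turn, a rotation vector about the tool's x, y, z in degrees, a list of three; "jaw": the opening, from 0 (shut) to 1 (fully open). In form: {"offset": [[tx, ty, tz], ...], "rot": [[rx, ry, rz], ...], "jaw": [jaw, ...]}. A call has exactly 10 rows; each row shifts and turns the commanded pose from where the row before left it, along the tool's axes as they then stand; what a row does not reach is not made up. A row lasts 1/8 s, in which the tool goes at most 62.5 mm and 10.7 degrees, less where a joint would pass 70% of its speed; a pose out of reach is approached as far as the arm can. A call is refused whole if a number of a shift passes 6.25 or a number of a turn 10.7, either way. A call with a gripper value outside its range is refused whole. The fingers move at their own pace and stop on an object; FORCE is the grip in N (left out, the last holds). Time passes only in rows, so rows that do not move let the fingers close, or fill a call up. It gives the time, the measured TCP pose, the force, the opening and the grip force at its end, in the units of the state.
- state(): the state, without advancing time (a new reading comes with each control period).
- grab_frame(name): name is "scene" or "top"; returns a dict with "color" (384x512x3 uint8, blue, green, red), "mtx" (3x3 intrinsics, pixels), "origin" and "rotation" of the camera in the world. Camera axes: x right, y down, z forward; pixel columns grow to the right and rows downward; lengths in m; the calibration is good to about 2 mm. A picture is of the moment at which its call begins. There is no depth.
- close_job(): hands the job in; it is judged then, once.
The state is a dict: "t": time; "qpos": joint angles; "joint_velocities": joint speeds; "effort": joint torques, N m; "tcp_pos": TCP position; "orientation": TCP orientation; "wrist_force": force on the tool from outside, world axes, zero at the start; "moment": the same for the moment, N m; "grip_width": finger opening in m; "finger_force": force on a finger pad.
Only numpy, scipy, OpenCV 4.12 (cv2) and the standard library are available. Lean on these libraries where they do the work, as an engineer would, in place of code of your own. Each camera call takes 0.05 s, during which the arm holds its last target. There are 200 camera calls.

## Task

One of the two small steel lockers on the shop counter has been left with its drawer open. Push that drawer fully home without slamming it, and then push the lever on top of the same locker back past its centre so that it snaps over to the locked side and stays there. Nothing is to be picked up; leave the other locker alone, and leave every tin, bottle, jar and mug standing where it is.

Things in the scene. Friction and masses are not known exactly. Their poses are not given: they have to be found in the camera images.
- locker_a: Grey steel one-drawer locker (the one to lock: at the start its drawer stands 40 to 80 mm open and its lever leans to the front), fixed to the counter, either left or right of the other one. 200 mm deep (x), 190 mm wide (y), 130 mm high, origin at the centre of its underside; its front faces its own -x. On its flat top, at x = -40, y = +45 mm, a steel bracket 64 x 44 mm rising to 26 mm above the top carries the lever, which pivots about the locker's y axis at height 148 mm.
- drawer_a_front (a point): Point on the outer face of this locker's drawer front, midway across, 85 mm above the counter; axes as the locker's. The flat front panel is 178 mm wide, 14 to 120 mm above the counter, 8 mm thick, and stands 8 mm proud of the locker (x = -108 mm) when fully home. A round pull 20 mm across sticks out 30 mm from the middle of the panel, 40 mm above the counter.
- drawer_a (a joint): How far this drawer is open in m: 0 fully home against its stop, growing as it comes out towards the locker's -x. Sliding friction about 2 N; it stays where it is left.
- lever_a_tip (a point): Centre of the 26 mm black ball at the end of this locker's lever, 65 mm from the pivot, on a 10 mm steel stalk.
- locker_b: Grey steel one-drawer locker (already shut and locked, to be left alone), fixed to the counter, either left or right of the other one. 200 mm deep (x), 190 mm wide (y), 130 mm high, origin at the centre of its underside; its front faces its own -x. On its flat top, at x = -40, y = +45 mm, a steel bracket 64 x 44 mm rising to 26 mm above the top carries the lever, which pivots about the locker's y axis at height 148 mm.
- drawer_b_front (a point): Point on the outer face of this locker's drawer front, midway across, 85 mm above the counter; axes as the locker's. The flat front panel is 178 mm wide, 14 to 120 mm above the counter, 8 mm thick, and stands 8 mm proud of the locker (x = -108 mm) when fully home. A round pull 20 mm across sticks out 30 mm from the middle of the panel, 40 mm above the counter.
- drawer_b (a joint): How far this drawer is open in m: 0 fully home against its stop, growing as it comes out towards the locker's -x. Sliding friction about 2 N; it stays where it is left.
- lever_b_tip (a point): Centre of the 26 mm black ball at the end of this locker's lever, 65 mm from the pivot, on a 10 mm steel stalk.
- lever_a (a joint): Angle in rad of the lever of locker_a: 0 = unlocked, leaning 0.6 rad from upright to the locker's front (-x); 0.6 = upright, dead centre; 1.2 = locked, leaning 0.6 rad to the back (+x). A spring throws it to the nearer end; about 4 N at the ball starts it moving, falling to nothing at dead centre.
- lever_b (a joint): Angle in rad of the lever of locker_b, counted the other way: 0 = locked, leaning 0.6 rad from upright to the locker's back (+x), as it is at the start and must stay; 1.2 = unlocked. A spring throws it to the nearer end; about 4 N at the ball starts it moving, falling to nothing at dead centre.
- tin_a: small pale tin with a paper band, standing on top of locker_a near its back, 52 mm diameter, 50 mm tall; loose, a bystander; origin at the centre of its underside.
- tin_b: small pale tin with a paper band, standing on top of locker_b near its back, 52 mm diameter, 50 mm tall; loose, a bystander; origin at the centre of its underside.
- squat_tin: squat pale tin with a paper band, on the counter between robot and lockers, 64 mm diameter, 55 mm tall; loose, a bystander; origin at the centre of its underside.
- tall_bottle: white plastic bottle on the counter left of the lockers, 66 mm diameter, 190 mm tall; loose, a bystander; origin at the centre of its underside.
- amber_bottle: amber bottle on the counter right of the lockers, 54 mm diameter, 130 mm tall; loose, a bystander; origin at the centre of its underside.
- mug: white ceramic mug on the left of the counter, 76 mm diameter, 85 mm tall, handle on one side; loose, a bystander; origin at the centre of its underside.
- jar: glass jar on the right of the counter, 70 mm diameter, 80 mm tall; loose, a bystander; origin at the centre of its underside.

How it is judged:
By the outcome, as a careful person would: the job done as asked, in the order asked, and still so for the second after the job is handed in, with the robot touching nothing.
It also fails if it takes over 43 s, if anything falls off the work surface, if the arm or the gripper's body presses on something with over 40 N, if the wrist force passes 120 N, or if a joint passes its speed limit or range.

## Working session

There is one attempt and no reset: what is moved stays moved. The work goes in short steps, Python scripts to look and compute and a shell command to move; the robot and the scene stay as the last step left them, time stands still between calls to the robot, and variables do not carry over. Pictures are saved under pics/ and viewed, at most 10 in all, crops included, and the job is handed in when it is done.

```bash
mkdir -p pics
python3 - <<'E'
from bench import *
import cv2,numpy as np
s=state();print({k:np.round(s[k],3) for k in('t','tcp_pos','orientation','qpos','grip_width','wrist_force')})
for n in('scene','top'):
    f=grab_frame(n);cv2.imwrite(f'pics/{n}0.png',f['color']);print(n,f['mtx'],f['origin'],f['rotation'])
    np.savez(f'{n}0.npz',**f)
E
```

```text
{'t': np.float64(0.0), 'tcp_pos': array([0.231, 0.499, 0.404]), 'orientation': array([-6.740e-01, -3.068e+00,  2.000e-03]), 'qpos': array([ 1.053,  0.351,  1.652,  0.   ,  1.139, -0.085]), 'grip_width': np.float64(0.093), 'wrist_force': array([-0.713,  0.476, -0.059])}
scene [[464.19000179   0.         252.29546476]
 [  0.         464.19000179 193.04436523]
 [  0.           0.           1.        ]] [ 0.13579482 -0.75161635  1.51713531] [-2.53080242  0.62113349 -0.19027855]
top [[371.18532481   0.         250.54784704]
 [  0.         371.18532481 194.47311763]
 [  0.           0.           1.        ]] [ 0.37695692 -0.00753931  1.47028676] [-2.14019438  2.16795465 -0.14575074]
```

View pics/scene0.png

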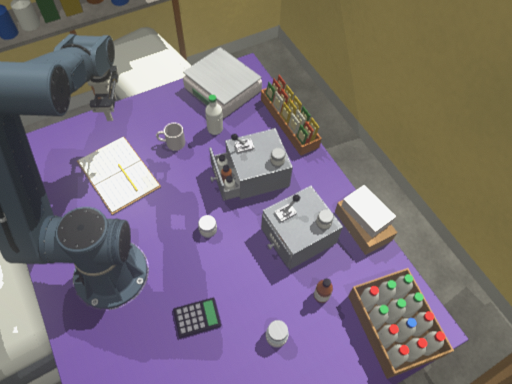

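View pics/top0.png

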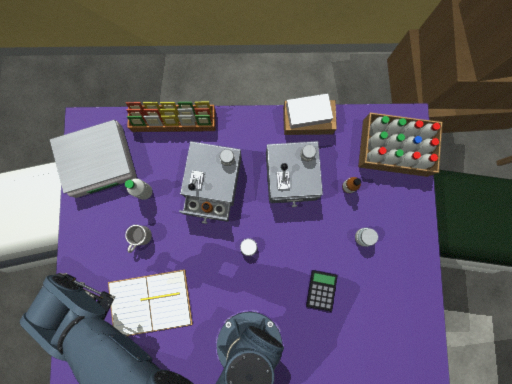

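The left locker (top view about (212,175)) has its drawer open, with the lever ball at about (192,186) leaning to the front. The right one, at about (294,172), is shut. The squat tin is at (249,247), the tall bottle at (138,190) and the mug at (138,236). I'll enlarge both views to pick corners.

Run:
```python
import cv2,numpy as np
a=cv2.imread('pics/top0.png')[135:235,170:260];b=cv2.imread('pics/scene0.png')[120:210,200:305]
r=lambda i,w:cv2.resize(i,None,fx=w,fy=w,interpolation=cv2.INTER_CUBIC)
A=r(a,6)
cv2.imwrite('pics/c1.png',A);cv2.imwrite('pics/c2.png',r(b,6))
```

```text
(no output)
```

View pics/c1.png

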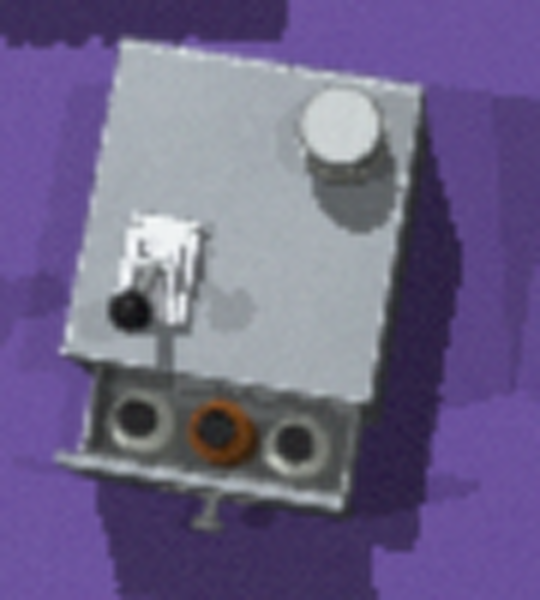

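View pics/c2.png

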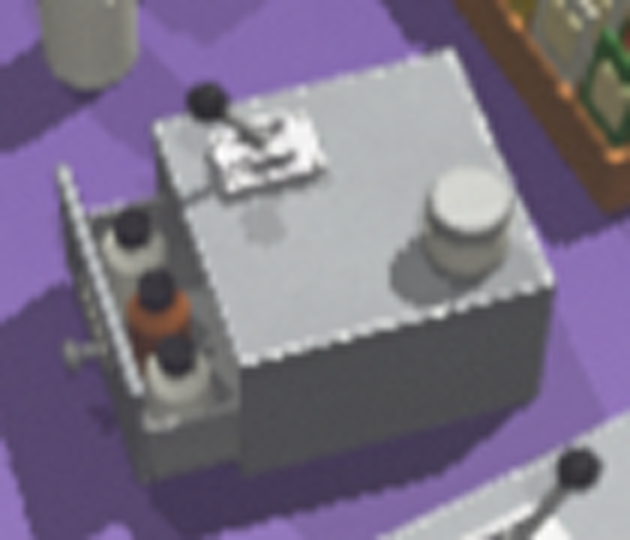

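The top crop shows the locker's top corners at crop pixels (122,40), (422,88), (375,405) and (62,352). The panel's front edge runs (55,462) to (348,510), and the ball is at (130,310). In the scene crop the corners are (155,122), (448,50), (552,288) and (243,362), and the ball is at (207,103).

```bash
cat > h.py <<'E'
import cv2,numpy as np
from scipy.spatial.transform import Rotation as R
def ray(f,p):
    m=f['mtx'];d=np.linalg.inv(m)@[p[0],p[1],1];return np.array(f['origin']),R.from_rotvec(f['rotation']).as_matrix()@d
def plane(f,p,z):
    o,d=ray(f,p);return o+d*(z-o[2])/d[2]
def tri(f,p,g,q):
    o,d=ray(f,p);u,e=ray(g,q);s=np.linalg.lstsq(np.c_[d,-e],u-o,rcond=None)[0]
    a,b=o+d*s[0],u+e*s[1];return (a+b)/2,np.linalg.norm(a-b)
E
python3 - <<'E'
from h import *
np.set_printoptions(precision=4,suppress=True)
T=np.load('top0.npz');S=np.load('scene0.npz')
t=lambda x,y:(x/6+170-.42,y/6+135-.42)
s=lambda x,y:(x/6+200-.42,y/6+120-.42)
ct=np.array([plane(T,t(*p),.13) for p in[(122,40),(422,88),(375,405),(62,352)]])
cs=np.array([plane(S,s(*p),.13) for p in[(448,50),(552,288),(243,362),(155,122)]])
for c in(ct,cs):
    print(c[:,:2],np.linalg.norm(c-np.roll(c,-1,0),axis=1),c.mean(0))
    ax=c[0]+c[1]-c[2]-c[3]; print('yaw',np.degrees(np.arctan2(ax[1],ax[0])))
    ay=c[0]+c[3]-c[1]-c[2]; print('yaw2',np.degrees(np.arctan2(-ay[0],ay[1])))
print('panel',plane(T,t(55,464),.12),plane(T,t(348,512),.12))
print('panelS',plane(S,s(60,172),.12),plane(S,s(137,392),.12))
print('ball',tri(T,t(130,310),S,s(207,103)))
c=(ct.mean(0)+cs.mean(0))/2
for yaw in (np.radians(-9),np.radians(-10)):
    M=R.from_euler('z',yaw).as_matrix()
    print('ball expected',c*[1,1,0]+M@[-.04-.065*np.sin(.6),.045,.148+.065*np.cos(.6)])
im=T['color']
for n,p,z in[('squat',(249,247),.055),('bottle',(131,186),.19),('mug',(138,236),.085)]:print(n,plane(T,p,z))
E
```

```text
[[0.7577 0.2102]
 [0.7249 0.0249]
 [0.5285 0.0551]
 [0.5633 0.2449]] [0.1882 0.1988 0.193  0.1975] [0.6436 0.1338 0.13  ]
yaw -9.44404851044673
yaw2 -10.214223048509222
[[0.7552 0.21  ]
 [0.7212 0.0203]
 [0.5312 0.0585]
 [0.5635 0.2436]] [0.1928 0.1939 0.1879 0.1946] [0.6428 0.1331 0.13  ]
yaw -10.652466322723113
yaw2 -10.031612550457444
panel [0.496  0.2502 0.12  ] [0.4646 0.0724 0.12  ]
panelS [0.4967 0.2426 0.12  ] [0.4685 0.0743 0.12  ]
ball (array([0.5772, 0.1934, 0.1979]), np.float64(0.001323684947624233))
ball expected [0.5745 0.1899 0.2016]
ball expected [0.5755 0.1911 0.2016]
squat [ 0.3655 -0.0041  0.055 ]
bottle [0.5826 0.4045 0.19  ]
mug [0.4115 0.4068 0.085 ]
```

Locker A's centre is about (0.643, 0.1335) with yaw -10°. Its measured sides are 188–199 mm, the ball is within 4 mm of its expected place, and the drawer is about 56 mm open. My plan is to close the fingers, tilt the tool 30° forward, and push the panel at z of about 85 mm.

```bash
python3 -m crank '{"offset":[[0,0,0],[0,0,0],[-2.2,-3.6,0],[-2.2,-3.6,0],[-2.2,-3.6,0],[-2.2,-3.6,0],[-2.2,-3.6,0],[-2.2,-3.6,0],[-2.2,-3.6,0],[-2.2,-3.6,0]],"rot":[[0,0,-7.4],[0,0,-7.4],[0,0,0],[0,0,0],[0,0,0],[0,0,0],[0,0,0],[0,0,0],[0,0,0],[0,0,0]],"jaw":[0,0,0,0,0,0,0,0,0,0]}' 20
cat >> h.py <<'E'
C=np.array([.643,.1335,0]);M=R.from_euler('z',-10,degrees=True)
def rep():
    from bench import state
    s=state();r=R.from_rotvec(s['orientation']);p=np.array(s['tcp_pos']);tip=p+r.apply([0,0,.186])
    n=lambda v:np.round(v,4)
    print('t',n(s['t']),'tcp',n(p),'tipL',n(M.inv().apply(tip-C)),'q',np.round(s['qpos'],2),'F',np.round(s['wrist_force'],1),'w',n(s['grip_width']))
    print('tool axes in locker frame\n',(M.inv()*r).as_matrix().round(3))
E
python3 -c 'from h import *;rep()'
```

```text
t: 1.35
tcp_pos: [0.3542, 0.1838, 0.4047]
orientation: [-0.274, -3.13, 0.0]
wrist_force: [0.7, -0.2, -0.5]
grip_width: 0.0012
finger_force: 0.0
t 1.35 tcp [0.3542 0.1838 0.4047] tipL [-0.2932 -0.0007  0.2187] q [ 0.36  0.07  2.01 -0.    1.06 -1.03] F [ 0.7 -0.2 -0.5] w 0.0012
tool axes in locker frame
 [[-1. -0. -0.]
 [-0.  1. -0.]
 [ 0. -0. -1.]]
```

```bash
python3 -m crank '{"offset":[[0,0,0],[0,0,0],[0,0,0],[0,0,0],[1.3,0,2.3],[1.3,0,2.3],[1.3,0,2.3],[1.3,0,2.3],[1.3,0,2.3],[1.3,0,2.3]],"rot":[[0,-7.5,0],[0,-7.5,0],[0,-7.5,0],[0,-7.5,0],[0,0,0],[0,0,0],[0,0,0],[0,0,0],[0,0,0],[0,0,0]],"jaw":[0,0,0,0,0,0,0,0,0,0]}'
python3 -c 'from h import *;rep()'
```

```text
t: 2.6
tcp_pos: [0.3553, 0.1848, 0.2453]
orientation: [0.228, 2.61, -0.061]
wrist_force: [-0.0, 0.2, -0.2]
grip_width: 0.0006
finger_force: 0.0
t 2.6 tcp [0.3553 0.1848 0.2453] tipL [-0.1993  0.0007  0.0842] q [ 0.43  0.34  2.24 -1.2   0.31  0.15] F [-0.   0.2 -0.2] w 0.0006
tool axes in locker frame
 [[-0.866 -0.     0.5  ]
 [-0.     1.     0.   ]
 [-0.5    0.    -0.866]]
```

```bash
python3 -m crank '{"offset":[[-0.43,0,0.25],[-0.43,0,0.25],[-0.43,0,0.25],[-0.35,0,0.2],[-0.35,0,0.2],[-0.35,0,0.2],[-0.35,0,0.2],[-0.35,0,0.2],[-0.35,0,0.2],[-0.35,0,0.2]],"rot":[[0,0,0],[0,0,0],[0,0,0],[0,0,0],[0,0,0],[0,0,0],[0,0,0],[0,0,0],[0,0,0],[0,0,0]],"jaw":[0,0,0,0,0,0,0,0,0,0]}'
python3 -c 'from h import *;rep()'
```

```text
t: 3.85
tcp_pos: [0.3981, 0.1773, 0.2462]
orientation: [0.228, 2.61, -0.061]
wrist_force: [-2.2, 1.1, 0.7]
grip_width: 0.0002
finger_force: 1.1
t 3.85 tcp [0.3981 0.1773 0.2462] tipL [-0.1558  0.0006  0.0852] q [ 0.37  0.39  2.16 -1.09  0.29 -0.02] F [-2.2  1.1  0.7] w 0.0002
tool axes in locker frame
 [[-0.866 -0.     0.5  ]
 [-0.     1.    -0.   ]
 [-0.5   -0.    -0.866]]
```

```bash
python3 -m crank '{"offset":[[-0.35,0,0.2],[-0.35,0,0.2],[-0.35,0,0.2],[-0.35,0,0.2],[-0.35,0,0.2],[-0.35,0,0.2],[-0.35,0,0.2],[-0.26,0,0.15],[-0.17,0,0.1],[-0.17,0,0.1]],"rot":[[0,0,0],[0,0,0],[0,0,0],[0,0,0],[0,0,0],[0,0,0],[0,0,0],[0,0,0],[0,0,0],[0,0,0]],"jaw":[0,0,0,0,0,0,0,0,0,0]}'
python3 -c 'from h import *;rep()'
```

```text
t: 5.1
tcp_pos: [0.4326, 0.1712, 0.2464]
orientation: [0.228, 2.609, -0.061]
wrist_force: [-0.9, -0.5, 0.3]
grip_width: 0.0004
finger_force: 1.0
t 5.1 tcp [0.4326 0.1712 0.2464] tipL [-0.1208  0.0006  0.0853] q [ 0.32  0.42  2.09 -0.99  0.29 -0.16] F [-0.9 -0.5  0.3] w 0.0004
tool axes in locker frame
 [[-0.866 -0.     0.5  ]
 [-0.     1.    -0.   ]
 [-0.5   -0.    -0.866]]
```

```bash
python3 -m crank '{"offset":[[-0.09,0,0.05],[-0.09,0,0.05],[-0.09,0,0.05],[-0.09,0,0.05],[-0.09,0,0.05],[-0.09,0,0.05],[0,0,0],[0,0,0],[0,0,0],[0,0,0]],"rot":[[0,0,0],[0,0,0],[0,0,0],[0,0,0],[0,0,0],[0,0,0],[0,0,0],[0,0,0],[0,0,0],[0,0,0]],"jaw":[0,0,0,0,0,0,0,0,0,0]}'
python3 -c 'from h import *;rep()'
```

```text
t: 6.35
tcp_pos: [0.4386, 0.1702, 0.2465]
orientation: [0.228, 2.609, -0.061]
wrist_force: [-1.3, 0.4, 0.5]
grip_width: 0.0003
finger_force: 0.5
t 6.35 tcp [0.4386 0.1702 0.2465] tipL [-0.1146  0.0007  0.0855] q [ 0.32  0.43  2.08 -0.98  0.29 -0.18] F [-1.3  0.4  0.5] w 0.0003
tool axes in locker frame
 [[-0.866 -0.     0.5  ]
 [-0.     1.     0.   ]
 [-0.5    0.    -0.866]]
```

```bash
python3 -m crank '{"offset":[[-0.09,0,0.05],[-0.09,0,0.05],[-0.09,0,0.05],[0,0,0],[0,0,0],[0,0,0],[0,0,0],[0,0,0],[0,0,0],[0,0,0]],"rot":[[0,0,0],[0,0,0],[0,0,0],[0,0,0],[0,0,0],[0,0,0],[0,0,0],[0,0,0],[0,0,0],[0,0,0]],"jaw":[0,0,0,0,0,0,0,0,0,0]}'
python3 -c 'from h import *;rep()'
```

```text
t: 7.6
tcp_pos: [0.441, 0.1697, 0.2463]
orientation: [0.228, 2.61, -0.061]
wrist_force: [-10.6, 2.5, 4.5]
grip_width: 0.0003
finger_force: 5.3
t 7.6 tcp [0.441  0.1697 0.2463] tipL [-0.1124  0.0006  0.0852] q [ 0.31  0.43  2.07 -0.97  0.29 -0.19] F [-10.6   2.5   4.5] w 0.0003
tool axes in locker frame
 [[-0.867 -0.     0.499]
 [-0.     1.    -0.   ]
 [-0.499 -0.    -0.867]]
```

The drawer met its stop at about 10 N, at the expected place. Next I back off, rise and shift in front of the ball, then look.

```bash
python3 -m crank '{"offset":[[0.87,0,-0.5],[1.73,0,-1],[1.73,0,-1],[0.87,0,-0.5],[-1.18,0.9,-2.04],[-1.18,0.9,-2.04],[-1.18,0.9,-2.04],[-1.18,0.9,-2.04],[-1.18,0.9,-2.04],[0,0,0]],"rot":[[0,0,0],[0,0,0],[0,0,0],[0,0,0],[0,0,0],[0,0,0],[0,0,0],[0,0,0],[0,0,0],[0,0,0]],"jaw":[0,0,0,0,0,0,0,0,0,0]}'
python3 - <<'E'
from h import *
rep()
from bench import grab_frame
f=grab_frame('scene');g=grab_frame('top')
r=lambda i:cv2.resize(i,(360,360),interpolation=cv2.INTER_CUBIC)
cv2.imwrite('pics/d1.png',np.hstack([r(f['color'][110:220,195:305]),r(g['color'][135:245,165:275])]))
E
```

```text
t: 8.85
tcp_pos: [0.3908, 0.2248, 0.3658]
orientation: [0.228, 2.606, -0.058]
wrist_force: [-0.5, -0.5, -0.7]
grip_width: 0.001
finger_force: 0.0
t 8.85 tcp [0.3908 0.2248 0.3658] tipL [-0.1707  0.0466  0.205 ] q [ 0.48  0.18  2.03 -0.59  0.58 -0.48] F [-0.5 -0.5 -0.7] w 0.001
tool axes in locker frame
 [[-0.864 -0.001  0.503]
 [ 0.001  1.     0.002]
 [-0.503  0.002 -0.864]]
```

View pics/d1.png

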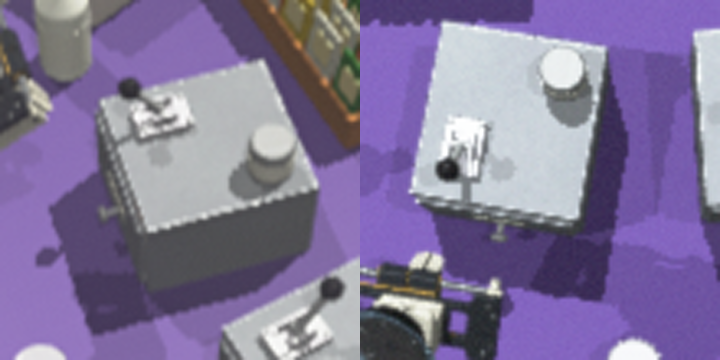

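The drawer panel is flush in both views. The lever is still at the front (ball at (447,168) in the right-hand view) and the fingers are lined up with it along the locker's axis. Now I push the lever.

```bash
python3 -m crank '{"offset":[[-1.04,0,0.6],[-1.04,0,0.6],[-1.04,0,0.6],[-1.04,0,0.6],[-1.04,0,0.6],[-0.52,0,0.3],[-0.52,0,0.3],[-0.52,0,0.3],[-0.52,0,0.3],[-0.52,0,0.3]],"rot":[[0,0,0],[0,0,0],[0,0,0],[0,0,0],[0,0,0],[0,0,0],[0,0,0],[0,0,0],[0,0,0],[0,0,0]],"jaw":[0,0,0,0,0,0,0,0,0,0]}'
python3 -c 'from h import *;rep()'
```

```text
t: 10.2
tcp_pos: [0.479, 0.2093, 0.3684]
orientation: [0.228, 2.604, -0.059]
wrist_force: [-41.8, -4.7, 62.5]
grip_width: 0.0004
finger_force: 33.5
t 10.2 tcp [0.479  0.2093 0.3684] tipL [-0.0808  0.0465  0.2078] q [ 0.37  0.29  1.87 -0.5   0.57 -0.66] F [-41.8  -4.7  62.5] w 0.0004
tool axes in locker frame
 [[-0.863 -0.     0.505]
 [ 0.001  1.     0.002]
 [-0.505  0.002 -0.863]]
```

The fingertip's end face rode onto the top of the ball and jammed it along the stalk. I'll back off and go lower, so the finger's front face pushes across the stalk.

```bash
python3 -m crank '{"offset":[[0.52,0,-0.3],[0.87,0,-0.5],[0.87,0,-0.5],[0.87,0,-0.5],[0.87,0,-0.5],[0.42,0,0.72],[0.42,0,0.72],[0.42,0,0.72],[0,0,0],[0,0,0]],"rot":[[0,0,0],[0,0,0],[0,0,0],[0,0,0],[0,0,0],[0,0,0],[0,0,0],[0,0,0],[0,0,0],[0,0,0]],"jaw":[0,0,0,0,0,0,0,0,0,0]}'
python3 - <<'E'
from h import *
rep()
from bench import grab_frame
f=grab_frame('scene');g=grab_frame('top')
r=lambda i:cv2.resize(i,(360,360),interpolation=cv2.INTER_CUBIC)
cv2.imwrite('pics/d2.png',np.hstack([r(f['color'][110:200,195:285]),r(g['color'][135:225,165:255])]))
E
```

```text
t: 11.45
tcp_pos: [0.4337, 0.2168, 0.3393]
orientation: [0.228, 2.609, -0.061]
wrist_force: [0.6, 0.5, -0.4]
grip_width: 0.0007
finger_force: 0.0
t 11.45 tcp [0.4337 0.2168 0.3393] tipL [-0.1275  0.0457  0.1782] q [ 0.42  0.28  1.98 -0.6   0.52 -0.5 ] F [ 0.6  0.5 -0.4] w 0.0007
tool axes in locker frame
 [[-0.866  0.     0.5  ]
 [ 0.     1.    -0.   ]
 [-0.5    0.    -0.866]]
```

View pics/d2.png

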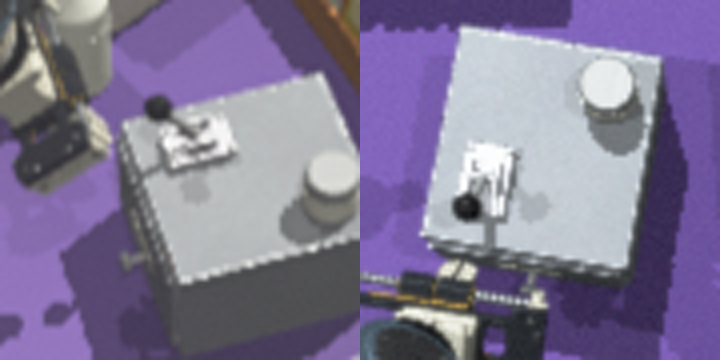

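Everything is still standing and the drawer is still shut. The ball is at (467,207) in the right-hand view, unmoved. Pushing again, lower.

```bash
python3 -m crank '{"offset":[[-0.69,0,0.4],[-0.69,0,0.4],[-0.69,0,0.4],[-0.69,0,0.4],[-0.35,0,0.2],[-0.35,0,0.2],[-0.35,0,0.2],[-0.35,0,0.2],[0,0,0],[0,0,0]],"rot":[[0,0,0],[0,0,0],[0,0,0],[0,0,0],[0,0,0],[0,0,0],[0,0,0],[0,0,0],[0,0,0],[0,0,0]],"jaw":[0,0,0,0,0,0,0,0,0,0]}'
python3 -c 'from h import *;rep()'
```

```text
t: 12.8
tcp_pos: [0.4806, 0.2084, 0.3389]
orientation: [0.228, 2.61, -0.062]
wrist_force: [-1.2, 0.8, -3.6]
grip_width: 0.0007
finger_force: 1.7
t 12.8 tcp [0.4806 0.2084 0.3389] tipL [-0.0801  0.0455  0.1777] q [ 0.37  0.34  1.89 -0.54  0.52 -0.61] F [-1.2  0.8 -3.6] w 0.0007
tool axes in locker frame
 [[-0.867  0.     0.499]
 [-0.     1.    -0.   ]
 [-0.499 -0.001 -0.867]]
```

Gentle contact of about 4 N, as expected. I'll carry on past centre, to tip x of about -0.035.

```bash
python3 -m crank '{"offset":[[-0.35,0,0.2],[-0.43,0,0.25],[-0.43,0,0.25],[-0.43,0,0.25],[-0.43,0,0.25],[-0.43,0,0.25],[-0.43,0,0.25],[-0.43,0,0.25],[-0.43,0,0.25],[-0.35,0,0.2]],"rot":[[0,0,0],[0,0,0],[0,0,0],[0,0,0],[0,0,0],[0,0,0],[0,0,0],[0,0,0],[0,0,0],[0,0,0]],"jaw":[0,0,0,0,0,0,0,0,0,0]}'
python3 -c 'from h import *;rep()'
```

```text
t: 14.05
tcp_pos: [0.5283, 0.2001, 0.3392]
orientation: [0.228, 2.609, -0.061]
wrist_force: [0.6, 0.5, 0.4]
grip_width: 0.0002
finger_force: 0.0
t 14.05 tcp [0.5283 0.2001 0.3392] tipL [-0.0315  0.0456  0.1782] q [ 0.32  0.4   1.79 -0.49  0.53 -0.71] F [0.6 0.5 0.4] w 0.0002
tool axes in locker frame
 [[-0.866 -0.     0.5  ]
 [-0.     1.     0.   ]
 [-0.5    0.    -0.866]]
```

The force has dropped to zero, so the lever has snapped over. I'll retract straight back and check.

```bash
python3 -m crank '{"offset":[[0.87,0,-0.5],[1.3,0,-0.75],[1.73,0,-1],[1.73,0,-1],[1.73,0,-1],[1.73,0,-1],[1.73,0,-1],[0.87,0,-0.5],[0,0,0],[0,0,0]],"rot":[[0,0,0],[0,0,0],[0,0,0],[0,0,0],[0,0,0],[0,0,0],[0,0,0],[0,0,0],[0,0,0],[0,0,0]],"jaw":[0,0,0,0,0,0,0,0,0,0]}'
python3 - <<'E'
from h import *
rep()
from bench import grab_frame
f=grab_frame('scene');g=grab_frame('top')
r=lambda i:cv2.resize(i,(400,400),interpolation=cv2.INTER_CUBIC)
cv2.imwrite('pics/e1.png',np.hstack([r(f['color'][110:260,185:335]),r(g['color'][120:270,120:270])]))
E
```

```text
t: 15.3
tcp_pos: [0.3954, 0.2236, 0.3394]
orientation: [0.228, 2.609, -0.061]
wrist_force: [0.2, -0.4, -0.2]
grip_width: 0.0004
finger_force: 0.0
t 15.3 tcp [0.3954 0.2236 0.3394] tipL [-0.1665  0.0457  0.1783] q [ 0.47  0.23  2.05 -0.65  0.53 -0.41] F [ 0.2 -0.4 -0.2] w 0.0004
tool axes in locker frame
 [[-0.866 -0.     0.5  ]
 [ 0.     1.     0.   ]
 [-0.5    0.    -0.866]]
```

View pics/e1.png

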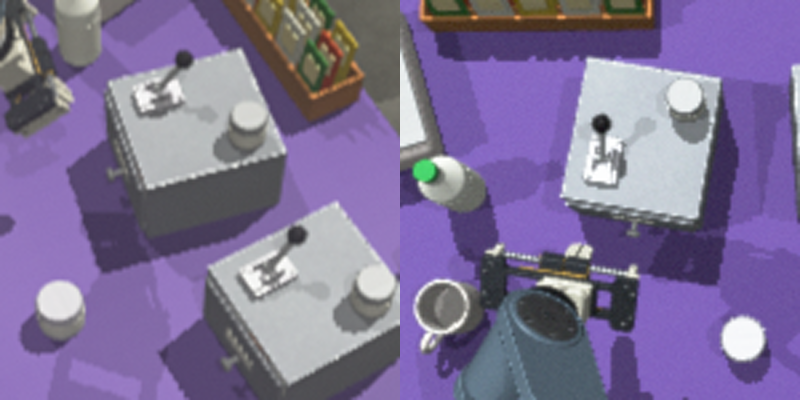

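Lever A now leans back (ball at (184,58) in the left-hand view, (601,123) in the right-hand one), matching locker B's locked lever. The drawer is flush, every loose item in view is standing in place, and the gripper is clear.

```bash
python3 -c 'from bench import *;print(close_job())'
```

```text
the job is handed in; nothing more can be done
None
```

I pushed the left locker's drawer home gently (about 10 N against its stop), then pushed its lever over to the locked side, where it stayed, and handed the job in at about 15 s; the first lever push jammed on the ball at about 75 N on the wrist (limit 120 N), so I backed off and pushed lower, and the last pictures showed nothing else disturbed.

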